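Wedge the spring clip off the nut sheller's pivot rod

ROBOT

A 7-joint arm with a two-finger parallel gripper is mounted at the origin on the work surface. World frame = base frame: x ahead of the robot, y to its left, z up, the work surface at z = 0. Lengths are in mm, angles in degrees, forces in N, time in s.
With the tool pointing down it reaches from about 400 to 900 mm from the base axis. Payload 5.5 kg.
Tool frame: the origin (TCP) lies at the very end of the fingers, on their centre line; the grasp point (between the pads) lies 19 mm behind it; z points along the fingers, y is the direction in which the jaws open and shut (so a half turn about z gives the same grasp; the last joint's range is limited). The gripper opens to 92 mm and grips with 3 to 60 N. Pads are 19 mm wide; open, the fingers measure 130 mm over their backs; the gripper's body (75 mm by 190 mm) begins 47 mm behind the grasp point.
Start: joints at [79.022, 28.699, -24.465, 88.831, 12.651, 65.22, -12.049], TCP at [285.567, -583.911, 189.629] pointing down, gripper open.
Joint ranges: [-164.97, 164.97], [-17.58, 116.51], [-87.97, 89.64], [11.32, 138.91], [-80.73, 260.73], [10.89, 115.49], [-147.41, 147.41]. Speed limits (degrees/s): [147.25, 147.25, 180, 180, 180, 180, 180].

INTERFACE

Orientations are given as a 3x3 rotation matrix whose columns are the frame's x, y, z axes.
In Python, from bench import ctrl, vision gives the robot as it stands. Calls block until the motion is done:
- ctrl.move_to(position, orientation): joint-space move of the TCP to a pose.
- ctrl.line_to(position, max_speed=150, ori=None, threshold=None): straight line of the TCP; ori=None keeps the orientation; max_speed is the mean speed in mm/s. With threshold (N) it stops when the force on the tool has changed by that much, and returns True; else False.
- ctrl.goto_joints(angles): joint-space move.
- ctrl.let_go() and ctrl.grab(grasp_force=None): open the fingers fully, or close them until they stop; grasp_force is the grip in N (None keeps the last).
- ctrl.hold(seconds).
- ctrl.solve_ik(position, orientation): joint angles nearest the present ones, or None.
- vision.read_camera(name): name is "scene" or "top" or "wrist"; returns a dict with "color" (384x512x3 uint8, blue, green, red), "camera_matrix" (3x3 intrinsics, pixels), "rvec" (rotation vector, rad) and "tvec" (3), from world to camera coordinates, as OpenCV has them; the wrist camera has in their place "hand_eye" (4x4, takes a point from camera to tool coordinates, whose origin is the TCP and whose axes are the flange's). Camera axes: x right, y down, z forward; pixel columns grow to the right and rows downward; lengths in mm; the calibration is good to about 2 mm. A picture is of the moment at which its call begins: read the wrist's pose just before it. There is no depth.
A pose or a line that the arm cannot do raises ctrl.Unreachable and nothing moves.
- ctrl.hand_in(): hands the job in, once; it reports no verdict.
Readings, each from a call of its own:
- ctrl.current_time(): time.
- ctrl.current_joint_pos(): joint angles.
- ctrl.current_joint_vel(): joint speeds.
- ctrl.current_tau(): joint torques, N m.
- ctrl.current_ee_pos(): TCP position.
- ctrl.current_tool_rot(): TCP orientation.
- ctrl.current_wrist_force(): force on the tool from outside, world axes, zero at the start.
- ctrl.current_torque(): the same for the moment, N m.
- ctrl.current_opening(): finger opening in mm.
Only numpy, scipy, OpenCV 4.12 (cv2) and the standard library are available. Lean on these libraries where they do the work, as an engineer would, in place of code of your own. Each camera call takes 0.05 s, during which the arm holds its last target. There are 200 camera calls.

TASK

The yellow spring clip on the nut sheller's pivot rod has to come off so that the blade can be changed. Pick up the red-handled wedge, lay its blade flat on the rod and slide it gently under the clip, feeling your way and keeping the wedge from pressing on clip or machine with more than about 15 N, until the clip is forced open, springs up off the rod and sits right home in the notch of the wedge, its lip against the handle; do not pull at the clip with your fingers while it is still gripping the rod. Then carry clip and wedge over to the blue parts tray, set both down in it (no dropping), let go, and leave the bottle, the mug and the washer where they are.

Things in the scene. Friction and masses are not known exactly. Their poses are not given: they have to be found in the camera images.
- rod_seat (a point): Point on the axis of the level steel pivot rod, 20 mm thick, of the nut sheller (fixed to the bench); axis 45 mm above the bench. These axes turn with the machine; +y runs along the rod from its free end to the machine. Base plate 10 mm thick, x -70 to 130, y -75 to 200 mm; a pillar 210 mm tall at x 85, y 155 mm; a blade arm on the rod from y = 120 mm. The clip starts here or up to 12 mm to -y.
- rod_end (a point): Round free end of the rod, on its axis, 85 mm from rod_seat; same axes. Beyond the clip a dark stop collar is clamped on the rod, its near face anywhere from y = 10 to 55 mm of rod_seat (not measured: find it by feel): two cheeks 24 mm apart, up to 26 mm above the rod's top. The clip bears on them when pushed, while a blade lying flat and lightly on the rod passes between them.
- clip_mid (a point): Yellow spring clip, loose, 59 g: centre of its bore, on the rod's axis while it grips the rod; axes as rod_seat. A bridge 28 mm wide (x), 16 mm long (y), 3 mm thick lies on the rod; two sprung legs, 28 mm over all, 23 mm apart inside, hook under the rod to z = -11.5 mm. Pushed, it slides along the rod (1 to 4 N) until it bears on the collar.
- clip_lip (a point): Tip of the clip's upturned lip, facing the rod's free end (-y), 15 mm from clip_mid, at rod-top height. Its rim is 4.5 mm thick, its underside 2 mm above the rod: the gap for the wedge's nose. Pushing takes 2 to 10 N; after 50 to 65 mm of blade the clip springs up (clip_mid about 18 mm over the rod's axis), its legs close under the blade and it comes along when the wedge is lifted.
- wedge_grip (a point): Wedge tool, 0.14 to 0.23 kg: centre of its upright red handle, 27.5 mm above the flat underside. Handle 28 mm long (x), 16 mm thick (y: grip it across these faces), 55 mm tall. +x points along the steel blade to the nose. It stands on the bench, z up, nose roughly to the robot's left (+y). Blade and clip are oiled (friction about 0.2), the handle is not.
- wedge_nose (a point): Middle of the nose's lower edge, 94 mm ahead of the handle's centre, at the underside; axes as wedge_grip. Blade 16 mm wide, flat below, 1.8 mm thick at the nose, rising evenly to a crest 16 mm thick 48 to 51 mm behind the nose; behind the crest a notch 13.5 mm thick and 27 mm long reaches to the handle and holds the clip (23 mm long with its lip): it is home there when its lip meets the handle.
- tray: Blue open parts tray, 200 mm (x) by 160 mm (y) outside, walls 4 mm thick and 30 mm high, floor 4 mm thick; origin at the centre of its underside. Fixed to the bench.
- oil: Bystander: the oil bottle, loose; leave it where it is. White, 52 mm in diameter, 150 mm tall, standing; origin at the middle of its foot.
- mug: Bystander: the mug, loose; leave it where it is. Blue, 76 mm in diameter, 85 mm tall, standing; origin at the middle of its foot.
- washer: Bystander: the washer, loose; leave it where it is. Steel ring 40 mm across and 6 mm high, lying flat; origin at the centre of its underside.
Not all that is in view belongs to the job. Of the things that look like the part that bears wedge_grip, the smaller one is meant. Of the things that look like the part that bears clip_mid, the smaller one is meant.

How it is judged:
By the outcome, as a careful person would: the job done as asked, in the order asked, and still so for the second after the job is handed in, with the robot touching nothing.
It also fails if it takes over 72 s, if anything falls off the work surface, if the arm or the gripper's body presses on something with over 40 N, if the wrist force passes 120 N, or if a joint passes its speed limit or range.

## Working session

There is one attempt and no reset: what is moved stays moved. The work goes in short steps, each a Python script; the robot and the scene stay as the last script left them, time stands still between calls to the robot, and variables do not carry over. Pictures are saved under pics/ and viewed, about 8 in all and at most 12, crops included, and the job is handed in when it is done.

```bash
ls; mkdir -p pics; python3 - <<'E'
from bench import ctrl, vision
import cv2, numpy as np
ims=[]
for n in ["scene","top"]:
    d=vision.read_camera(n); cv2.imwrite(f"pics/{n}0.png",d["color"]); np.savez(f"pics/{n}0.npz",**d)
    cv2.imwrite(f"pics/{n}0b.png",cv2.resize(d["color"],(800,600),interpolation=cv2.INTER_CUBIC))
    print(n,d["camera_matrix"],d["rvec"].ravel(),d["tvec"].ravel())
d=vision.read_camera("wrist");print(d["hand_eye"],d["camera_matrix"]); print(ctrl.current_tool_rot(),ctrl.current_time())
E
```

```text
pics
scene [[367.19640617   0.         263.42051036]
 [  0.         367.19640617 193.56621966]
 [  0.           0.           1.        ]] [ 1.07649066  2.47368031 -0.95624081] [ 428.55360685 -176.08514654 1018.34782154]
top [[424.31841286   0.         255.89767338]
 [  0.         424.31841286 195.41972685]
 [  0.           0.           1.        ]] [ 2.29762063 -1.90342702  0.20097857] [-180.24162871  509.71593837 1034.94963866]
[[ 7.78606891e-04 -9.51867979e-01 -3.06507333e-01  8.23350658e+01]
 [ 9.99999693e-01  7.66664624e-04  1.59353923e-04 -4.45652685e-01]
 [ 8.33044324e-05 -3.06507363e-01  9.51868284e-01 -1.95457834e+02]
 [ 0.00000000e+00  0.00000000e+00  0.00000000e+00  1.00000000e+00]] [[302.37905846   0.         251.00440793]
 [  0.         302.37905846 191.12337885]
 [  0.           0.           1.        ]]
[[ 8.98329456e-01  4.39321932e-01 -6.54501496e-04]
 [ 4.39322419e-01 -8.98328389e-01  1.38482865e-03]
 [ 2.04283214e-05 -1.53156954e-03 -9.99998827e-01]] 0.15
```

View pics/top0b.png

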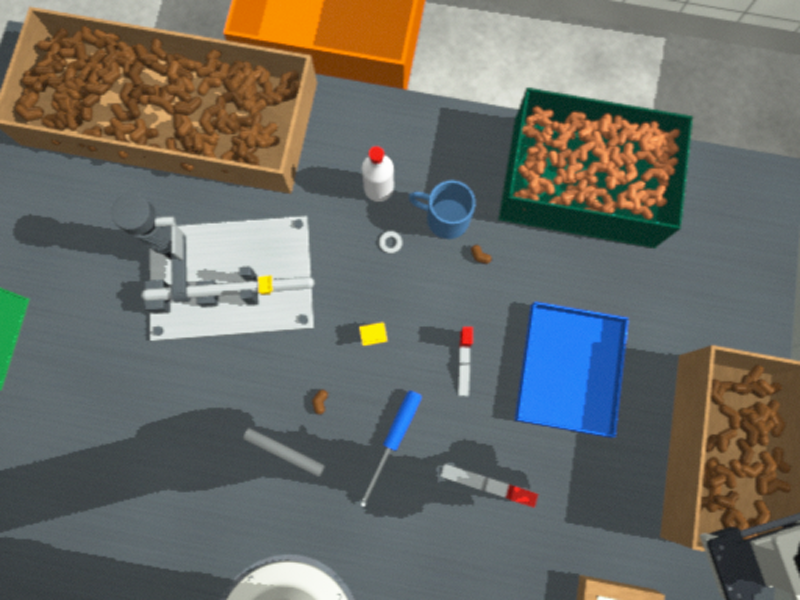

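View pics/scene0b.png

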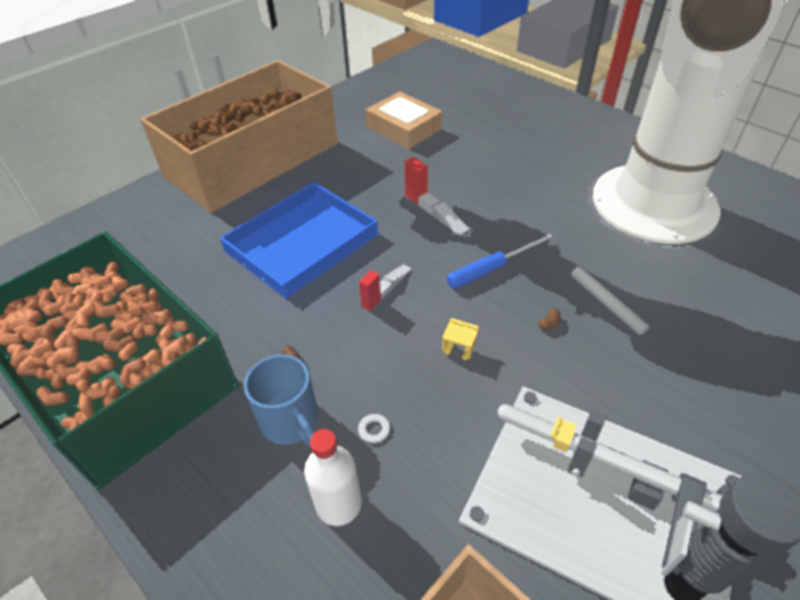

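The top view shows the machine with its clip at (265,285), rod free end at (312,284), and tray at (572,370). There are two wedges: a small one with its handle at (467,336) and nose at (463,392), and a longer decoy at (490,485). The scene view confirms both wedges are standing and shows a dark collar behind the clip, at (587,443).

```bash
cat > h.py <<'E'
import cv2, numpy as np
def cam(d):
    R=cv2.Rodrigues(np.asarray(d["rvec"],float))[0]; t=np.asarray(d["tvec"],float).ravel()
    return np.asarray(d["camera_matrix"]),R,t
def ray(d,px,pose=None):
    """origin, direction in world; pose=(p,Rtool) for the wrist camera"""
    K=np.asarray(d["camera_matrix"]); v=np.linalg.inv(K)@np.array([px[0],px[1],1.])
    if pose is None:
        _,R,t=cam(d); return -R.T@t, R.T@v
    H=np.asarray(d["hand_eye"]); p,Rt=pose
    return np.asarray(p)+Rt@H[:3,3], Rt@H[:3,:3]@v
def onz(d,px,z,pose=None):
    o,v=ray(d,px,pose); return o+v*(z-o[2])/v[2]
def blobs(img,lo,hi,amin=15):
    hsv=cv2.cvtColor(img,cv2.COLOR_BGR2HSV); m=cv2.inRange(hsv,lo,hi)
    c,_=cv2.findContours(m,cv2.RETR_EXTERNAL,cv2.CHAIN_APPROX_NONE)
    return sorted([k for k in c if cv2.contourArea(k)>amin],key=cv2.contourArea,reverse=True)
E
python3 - <<'E'
from h import *
np.set_printoptions(precision=1,suppress=True)
T=dict(np.load("pics/top0.npz")); S=dict(np.load("pics/scene0.npz"))
for nm,d in(("top",T),("scene",S)):
    im=d["color"]
    for col,lo,hi,z in(("yellow",(22,150,100),(35,255,255),58),("red",(0,190,90),(6,255,255),55),("blue",(103,200,120),(116,255,255),30)):
        for c in blobs(im,lo,hi):
            r=cv2.minAreaRect(c); b=cv2.boxPoints(r)
            print(nm,col,cv2.contourArea(c),np.array(r[0]),"world z=%d"%z,onz(d,r[0],z)[:2],"corners",np.array([onz(d,p,z)[:2] for p in b]).ravel())
k=.64
print("nose small",onz(T,(463*k,393*k),2),"handle foot",onz(T,(466*k,343*k),27))
print("nose big",onz(T,(442*k,470*k),2),onz(T,(522*k,496*k),60))
print("rod",onz(T,(312*k,284*k),45),onz(T,(160*k,294*k),45))
for p in((306,217),(313,327),(150,340)): print("plate",onz(T,(p[0]*k,p[1]*k),10))
print("scene rodend",onz(S,(503*k,411*k),45),onz(S,(713*k,520*k),45), "collar",onz(S,(587*k,443*k),60))
im=T["color"][120:270,60:320]; cv2.imwrite("pics/c1.png",cv2.resize(im,None,fx=3,fy=3,interpolation=cv2.INTER_CUBIC))
E
```

```text
top yellow 179.5 [238.3 213.2] world z=58 [479.8 -47.4] corners [487.1 -22.1 502.7 -60.3 472.5 -72.6 457.  -34.6]
top yellow 73.5 [169. 182.] world z=58 [526.1 142.7] corners [537.1 155.8 540.9 135.6 515.2 129.8 511.4 149.8]
top red 120.5 [333.7 316.9] world z=55 [ 274.4 -322.7] corners [ 267.5 -300.   286.7 -303.4  281.2 -345.4  262.1 -341.8]
top red 58.0 [298. 215.] world z=55 [ 504.  -196.5] corners [ 515.2 -186.9  518.  -201.9  492.8 -206.1  489.9 -191.2]
top red 53.0 [240.5  98.5] world z=55 [786.7   7.4] corners [797.7  19.1 801.2   0.6 775.8  -4.3 772.3  14.1]
top blue 4647.0 [366.5 236.1] world z=30 [ 487.  -380.8] corners [ 383.7 -300.3  586.4 -298.2  593.8 -464.1  391.4 -460.1]
top blue 274.5 [257.  268.5] world z=30 [ 354.2 -119.3] corners [ 312.2  -96.   402.5 -122.1  396.7 -142.9  306.6 -116.5]
nose small [ 417.2 -212.3    2. ] handle foot [ 497.3 -201.3   27. ]
nose big [ 287.4 -199.3    2. ] [ 273.5 -322.8   60. ]
rod [544.1  68.   45. ] [480.6 311.   45. ]
plate [667.4 109.8  10. ]
plate [478.7  56.5  10. ]
plate [405.9 321.   10. ]
scene rodend [546.6  75.   45. ] [502.9 313.6  45. ] collar [524.4 172.8  60. ]
```

View pics/c1.png

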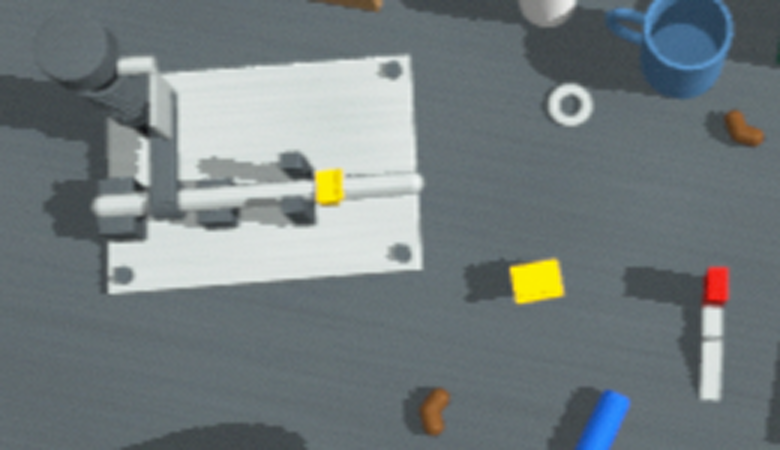

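```bash
cat >> h.py <<'E'
def Rz(yaw):
    a=np.radians(yaw); x=np.array([np.cos(a),np.sin(a),0]); z=np.array([0,0,-1.]); return np.column_stack([x,np.cross(z,x),z])
def snap(name):
    from bench import ctrl,vision
    p=np.array(ctrl.current_ee_pos());R=np.array(ctrl.current_tool_rot()); d=vision.read_camera("wrist")
    np.savez(f"pics/{name}.npz",p=p,R=R,**d); cv2.imwrite(f"pics/{name}.png",cv2.resize(d["color"],(800,600),interpolation=cv2.INTER_CUBIC))
    return d,(p,R)
E
python3 - <<'E'
from h import *
from bench import ctrl,vision
np.set_printoptions(precision=1,suppress=True)
for f in (0,180):
    for nm,p,y in(("wedge",(503,-198,14),-170),("hover",(503,-198,130),-170),("rodstart",(559,40,69),105.5),("hi",(559,40,150),105.5),("rodend",(530,140,69),105.5),("tray",(488,-400,14),90),("traym",(488,-360,14),-90)):
        q=ctrl.solve_ik(np.array(p,float),Rz(y+f)); print(f,nm,q if q is None else np.array(q))
E
```

```text
0 wedge [ 59.2  42.1 -53.4 111.   44.4  50.3  82.2]
0 hover [ 65.7  33.5 -62.1 107.1  34.1  60.5  89.7]
0 rodstart [ 33.2  37.5 -53.4 106.9  36.8  54.7 -21.5]
0 hi [ 35.7  30.8 -56.1 103.5  29.   61.5 -15.6]
0 rodend [ 20.8  34.8 -50.  108.7  33.4  52.4 -30. ]
0 tray [ 61.3  41.5 -34.   98.2  29.1  49.4  14.6]
0 traym [  -9.    55.4   64.5  104.3  -58.1   61.1 -101.2]
180 wedge [ 41.2  32.7 -28.3 111.6  22.9  41.2 -80.8]
180 hover [ 45.9  23.1 -33.6 107.7  15.6  53.8 -74.9]
180 rodstart [ -41.6   33.7   45.7  109.4  -31.2   50.1 -144.4]
180 hi [ -49.3   29.9   56.4  106.2  -28.8   59.5 -145.7]
180 rodend [ -64.2   43.1   64.8  111.4  -47.2   57.5 -141.5]
180 tray [  38.2   36.7   -1.7   99.     1.5   44.3 -144.3]
180 traym [ 59.2  39.6 -34.3 101.9  29.1  47.6  10.9]
```

```bash
python3 - <<'E'
from h import *
from bench import ctrl,vision
ctrl.move_to(np.array([500,-198,110.]),Rz(-170)); d,pose=snap("w1"); print(ctrl.current_time(),pose[0])
for c in blobs(d["color"],(0,170,70),(8,255,255)): 
    r=cv2.minAreaRect(c); print(r,[np.round(onz(d,q,55,pose)[:2],1) for q in cv2.boxPoints(r)])
E
```

```text
1.8417 [ 499.80015886 -199.20853544  109.93395544]
((252.0, 202.0), (28.0, 16.0), 90.0) [array([ 494. , -206.2]), array([ 491.6, -192.5]), array([ 517.4, -187.8]), array([ 519.8, -201.9])]
```

View pics/w1.png

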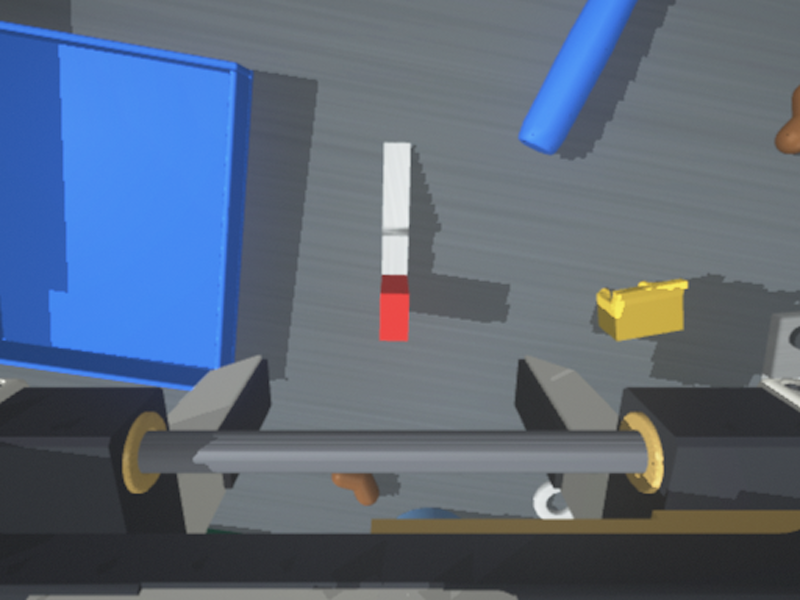

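```bash
python3 - <<'E'
from h import *
D=dict(np.load("pics/w1.npz"));pose=(D["p"],D["R"]);d=D;k=.64
n=onz(d,(397*k,142*k),2,pose); h=onz(d,(394.5*k,316*k),55,pose)
print(n,h,np.linalg.norm((n-h)[:2]),np.degrees(np.arctan2(*(n-h)[1::-1])))
for py in (292,341): print(py,onz(d,(394.5*k,py*k),55,pose))
a=onz(d,(383*k,142*k),2,pose);b=onz(d,(381.5*k,275*k),13.5,pose);c=onz(d,(411*k,142*k),2,pose);e=onz(d,(408*k,275*k),13.5,pose)
print("yaw edges",[np.degrees(np.arctan2(*(u-v)[1::-1])) for u,v in((a,b),(c,e))])
g=blobs(d["color"],(0,170,70),(8,255,255))[0][:,0]; print(g.min(0),g.max(0))
E
```

```text
[ 413.23145469 -211.18928491    2.        ] [ 505.67439968 -196.68989402   55.        ] 93.5731287062899 -171.08595816553915
292 [ 491.75748176 -199.13822218   55.        ]
341 [ 520.66714411 -194.05230152   55.        ]
yaw edges [np.float64(-170.97119921904894), np.float64(-171.0754593071211)]
[244 188] [260 216]
```

```bash
python3 - <<'E'
from h import *
from bench import ctrl,vision
np.set_printoptions(precision=2,suppress=True)
R=Rz(-171)
ctrl.move_to(np.array([506,-196.8,80.]),R); ctrl.line_to(np.array([506,-196.8,14.]),120,threshold=8)
print(ctrl.current_ee_pos(),ctrl.current_wrist_force())
ctrl.grab(40); print(ctrl.current_opening(),ctrl.current_ee_pos(),ctrl.current_wrist_force())
ctrl.line_to(np.array([506,-196.8,140.]),150); ctrl.hold(.2); print(ctrl.current_opening(),ctrl.current_wrist_force(),ctrl.current_torque())
ctrl.move_to(np.array([574,-29,130.]),Rz(105.5)); d,pose=snap("w2"); print(ctrl.current_time(),pose[0],pose[1])
E
```

```text
[ 506.51 -196.59   14.44] [-0.68  0.21  0.3 ]
15.22702151118426 [ 506.   -196.79   13.98] [ 0.26  0.67 -0.09]
14.667205402319714 [ 0.21 -0.03 -1.99] [ 0.13 -0.21  0.02]
6.6417 [573.74 -29.6  129.72] [[-0.27  0.96 -0.  ]
 [ 0.96  0.27 -0.  ]
 [-0.   -0.   -1.  ]]
```

View pics/w2.png

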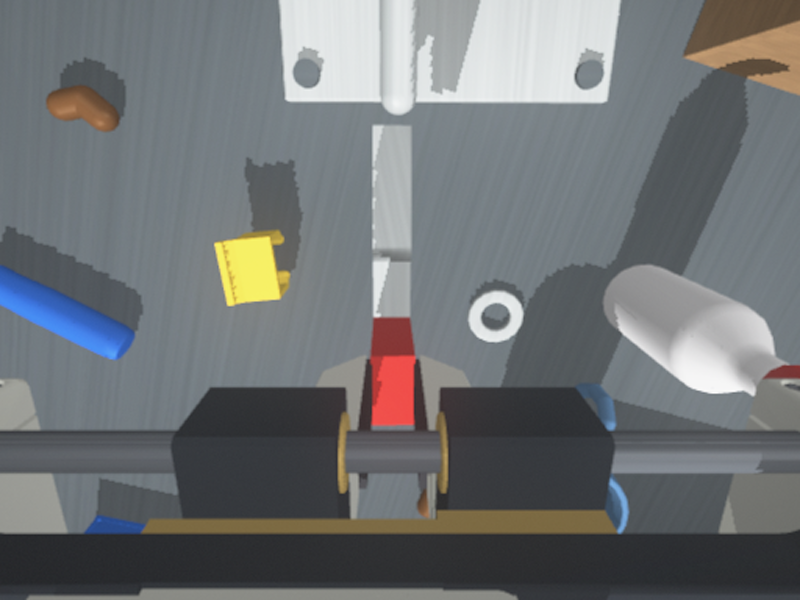

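The wedge is gripped square: nose at (391,126), handle at (393,390). The rod end is at (399,112) just ahead, nearly parallel to the blade, with the bottle and washer well clear to the right.

```bash
python3 - <<'E'
from h import *
np.set_printoptions(precision=2,suppress=True,linewidth=200)
D=dict(np.load("pics/w2.npz"));pose=(D["p"],D["R"]);k=.64
g=cv2.cvtColor(D["color"],cv2.COLOR_BGR2GRAY).astype(int)
for r in (2,15,30,45,58,64): print(r,g[r,240:272])
for r in (66,70,74,78,82,86,100,120,150): print(r,g[r,230:272])
c=g[:,150]; print("plate front rows",[int(np.argmin(np.diff(g[50:80,x])))+50 for x in (190,200,215,230,280,300,320,340,380)])
E
```

```text
2 [227 226 209 175 176 188 195 202 208 211 214 220 225 229 231 230 229 227 227 229 229 225 221 217 195 167 163 158 158 161 160 161]
15 [228 226 208 176 177 189 197 204 209 212 216 221 227 229 231 231 230 228 229 231 230 226 222 212 186 168 161 159 162 163 164 162]
30 [229 228 220 192 178 191 198 206 211 214 218 223 228 231 232 231 230 229 230 232 232 227 222 216 205 181 160 160 164 203 226 226]
45 [228 228 218 187 178 190 199 207 212 215 218 225 229 231 232 232 230 230 230 233 232 227 222 216 192 167 177 214 226 228 228 228]
58 [229 229 218 188 178 190 200 208 212 215 219 225 230 231 232 231 230 230 232 233 231 226 220 200 177 173 193 222 228 229 230 230]
64 [226 227 227 215 192 203 214 219 222 224 228 236 240 240 240 237 236 236 235 233 231 228 226 221 189 169 211 227 227 227 228 229]
66 [129 128 129 130 131 131 132 132 131 131 130 130 129 128 156 194 213 220 223 225 228 236 242 243 242 240 238 237 235 234 231 228 225 211 173 142 131 131 131 130 132 131]
70 [128 129 131 131 131 130 130 130 130 129 130 129 128 129 127 128 140 169 203 217 221 226 230 231 231 230 229 229 228 224 217 20
[... 610 characters left out ...]
216 217 200 175 177 179 180 180 180 179 177 177 179 180 182 181 180 180 180 178 179 170 149 130 129 128 129 130 130 130 129]
100 [126 126 128 126 126 127 125 126 182 219 205 180 178 178 177 179 179 178 179 180 183 182 182 179 178 179 181 183 183 183 180 182 176 151 128 129 130 128 127 126 125 126]
120 [125 123 124 125 126 127 125 124 155 178 177 177 180 183 184 183 180 178 180 181 181 180 182 184 184 184 183 181 180 180 183 183 176 149 125 125 124 126 126 126 126 123]
150 [125 125 126 124 124 123 124 123 155 183 184 186 184 183 183 182 180 182 184 187 188 187 184 183 184 186 185 184 185 187 188 186 176 148 126 125 125 127 126 127 128 128]
plate front rows [64, 64, 64, 64, 64, 65, 65, 65, 65]
```

```bash
python3 - <<'E'
from h import *
np.set_printoptions(precision=2,suppress=True,linewidth=200)
D=dict(np.load("pics/w2.npz"));p,R=pose=(D["p"],D["R"])
T=lambda px,z:R.T@(onz(D,px,z,pose)-p)
for nm,px,z in(("rod far",(253.3,2),45),("rod 58",(253.3,58),45),("rodend",(254.2,71.3),45),("nose",(250.3,80.2),116),("blade",(250.3,120),128),("plateL",(190,64.5),10),("plateR",(380,65.5),10)): print(nm,T(px,z),onz(D,px,z,pose))
print(np.degrees(np.arctan2(R[1,0],R[0,0])))
E
```

```text
rod far [154.48   0.62  84.7 ] [532.95 119.39  45.  ]
rod 58 [112.73   0.75  84.7 ] [544.25  79.2   45.  ]
rodend [102.16   1.56  84.7 ] [547.85  69.23  45.  ]
nose [92.06 -1.61 13.71] [547.55  58.67 116.  ]
blade [67.76 -1.58  1.71] [554.09  35.27 128.  ]
plateL [110.56 -60.1  119.74] [486.17  60.81  10.  ]
plateR [109.79 123.3  119.62] [663.1  109.15  10.  ]
105.52050967206914
```

```bash
python3 - <<'E'
from h import *
from bench import ctrl,vision
np.set_printoptions(precision=2,suppress=True,linewidth=220)
R=Rz(105.5); p=np.array([573.74,-29.6,130])+30*R[:,0]+2.5*R[:,1]
ctrl.line_to(p,150,ori=R); p[2]=76; ctrl.line_to(p,100,threshold=5)
ctrl.hold(.2); print(ctrl.current_ee_pos(),ctrl.current_wrist_force(),ctrl.current_torque())
D,pose=snap("w3"); p,R=pose
g=cv2.cvtColor(D["color"],cv2.COLOR_BGR2GRAY).astype(int)
for r in (5,20,35,50,60,70,78,90): print(r,g[r,228:275])
for c in blobs(D["color"],(20,120,100),(36,255,255)):
    x,y,w,h=cv2.boundingRect(c); print("yellow",x,y,w,h)
E
```

```text
[568.8    0.02  76.75] [ 0.15  0.07 -1.88] [-0.05 -0.14 -0.04]
5 [228 229 228 225 225 227 227 218 187 170 181 190 195 202 206 209 212 216 220 225 227 208 170 173 172 171 171 175 179 182 181 177 176 175 172 167 162 154 154 158 158 159 158 157 159 161 159]
20 [228 229 229 227 226 227 228 216 180 170 182 191 197 203 208 211 213 217 222 225 229 230 231 231 211 172 172 178 183 185 184 181 179 177 172 168 163 155 155 159 160 160 160 158 161 161 161]
35 [228 230 230 228 226 227 228 227 204 172 183 192 198 204 210 212 214 218 223 227 229 231 231 226 199 173 175 180 186 187 185 182 181 177 173 169 162 156 158 161 161 162 161 162 163 162 162]
50 [228 230 230 229 226 227 228 227 209 176 183 193 199 206 211 213 215 219 224 227 229 231 232 213 174 174 177 181 187 189 186 184 180 178 174 168 161 158 160 163 163 164 164 164 166 164 165]
60 [229 230 231 230 228 228 229 228 208 177 182 193 199 205 211 203 207 220 224 228 230 212 173 174 172 174 178 182 188 190 184 182 181 178 173 167 161 154 158 165 165 165 165 166 166 165 165]
70 [228 230 231 231 228 227 229 229 208 173 183 193 200 206 193 162 147 151 157 162 167 170 172 174 173 173 176 181 187 189 185 183 182 178 173 167 162 163 165 164 166 166 165 167 168 166 165]
78 [229 230 232 231 229 227 229 229 215 184 181 192 199 206 180 145 147 151 156 162 167 169 172 172 173 173 176 181 187 187 185 183 181 178 173 167 160 161 165 167 168 169 168 168 168 167 167]
90 [228 230 231 230 228 227 229 228 213 180 201 220 218 212 193 179 180 178 179 180 182 182 180 179 178 178 179 182 183 182 180 182 183 179 178 170 159 160 165 166 168 169 169 169 169 168 169]
yellow 114 190 59 59
yellow 217 267 6 48
yellow 229 0 45 2
```

View pics/w3.png

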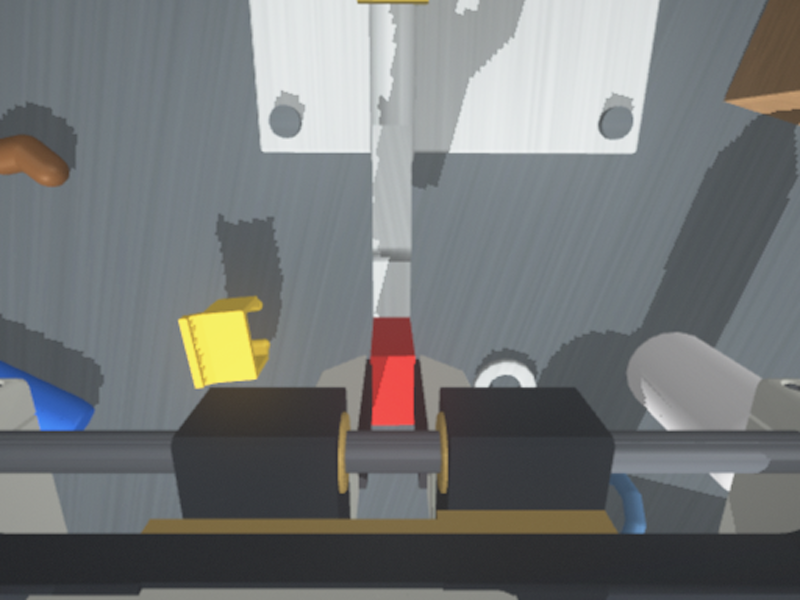

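```bash
python3 - <<'E'
from h import *
from bench import ctrl
np.set_printoptions(precision=2,suppress=True,linewidth=220)
p=np.array(ctrl.current_ee_pos()); p[2]=63
print(ctrl.current_time(),ctrl.line_to(p,8,threshold=2))
for i in range(3): print(ctrl.current_ee_pos(),ctrl.current_wrist_force(),ctrl.current_torque(),ctrl.current_time()); ctrl.hold(.1)
E
```

```text
7.9333 True
[568.35  -0.4   66.38] [ 0.71 -0.37  0.71] [-0.02 -0.21 -0.07] 9.025
[568.17  -0.45  66.24] [ 0.63 -1.02  0.9 ] [ 0.04 -0.23 -0.02] 9.125
[568.    -0.45  66.1 ] [ 0.44 -0.01 -0.39] [-0.03 -0.22 -0.11] 9.225
```

```bash
cat >> h.py <<'E'
U=Rz(105.5)[:,0]; V=Rz(105.5)[:,1]; P0=np.array([568.5,0.1,0])
def rod(s,l=0,z=66.2): q=P0+s*U+l*V; q[2]=z; return q
def st(tag=""):
    from bench import ctrl
    F=[];W=[]
    for i in range(4): F.append(ctrl.current_wrist_force());W.append(ctrl.current_torque());ctrl.hold(.02)
    p=np.array(ctrl.current_ee_pos())-P0; f=np.mean(F,0)
    w=np.mean(W,0)
    print(tag,"t%.1f s=%.1f l=%.1f z=%.2f | Fs=%.1f Fl=%.1f Fz=%.1f | Mu=%.2f Mv=%.2f"%(ctrl.current_time(),p@U,p@V,p[2],f@U,f@V,f[2],w@U,w@V))
E
python3 - <<'E'
from h import *
from bench import ctrl
st("start")
for s in (15,30,45,60):
    r=ctrl.line_to(rod(s),15,threshold=4); st(str((s,r)))
    if r: break
E
```

```text
start t9.4 s=-0.3 l=-0.8 z=66.02 | Fs=-0.8 Fl=0.3 Fz=0.9 | Mu=-0.25 Mv=-0.06
(15, False) t10.6 s=15.0 l=-0.0 z=66.16 | Fs=-0.5 Fl=0.3 Fz=2.4 | Mu=-0.14 Mv=-0.03
(30, False) t11.8 s=29.9 l=0.2 z=66.36 | Fs=-2.3 Fl=0.2 Fz=5.2 | Mu=-0.22 Mv=-0.27
(45, True) t12.7 s=42.8 l=0.9 z=67.01 | Fs=0.7 Fl=0.3 Fz=4.1 | Mu=-0.04 Mv=0.23
```

```bash
python3 - <<'E'
from h import *
from bench import ctrl
print(np.round(ctrl.current_tool_rot(),4)[:,2])
s=42
for z in (67.5,68.5,69.5,70.5,72):
    ctrl.line_to(rod(s,0,z),10); ctrl.hold(.1); st(z)
ctrl.grab(60); ctrl.hold(.1); st("60N"); print(ctrl.current_opening(),np.round(ctrl.current_tool_rot(),4)[:,2])
d,_=snap("w4")
r=ctrl.line_to(rod(s,0,65.5),6,threshold=1.8); st(r)
d,_=snap("w5")
E
```

```text
[-1.e-04 -6.e-04 -1.e+00]
67.5 t13.2 s=42.1 l=-0.2 z=67.35 | Fs=1.1 Fl=0.2 Fz=2.3 | Mu=-0.21 Mv=0.34
68.5 t13.6 s=41.9 l=-0.4 z=68.29 | Fs=0.7 Fl=-0.2 Fz=0.5 | Mu=-0.10 Mv=0.16
69.5 t14.0 s=41.9 l=-0.2 z=69.34 | Fs=0.0 Fl=-0.4 Fz=-1.5 | Mu=-0.10 Mv=-0.04
70.5 t14.4 s=42.0 l=0.0 z=70.49 | Fs=-0.2 Fl=0.2 Fz=-2.1 | Mu=-0.09 Mv=-0.06
72 t14.9 s=42.0 l=-0.0 z=71.99 | Fs=0.2 Fl=-0.2 Fz=-2.1 | Mu=-0.10 Mv=-0.06
60N t15.3 s=42.0 l=-0.0 z=71.97 | Fs=-0.5 Fl=0.5 Fz=-1.7 | Mu=-0.10 Mv=-0.07
14.294183622344294 [ 6.0e-04 -1.6e-03 -1.0e+00]
True t16.1 s=41.5 l=-0.2 z=68.17 | Fs=-0.9 Fl=0.6 Fz=2.0 | Mu=-0.28 Mv=-0.18
```

View pics/w5.png

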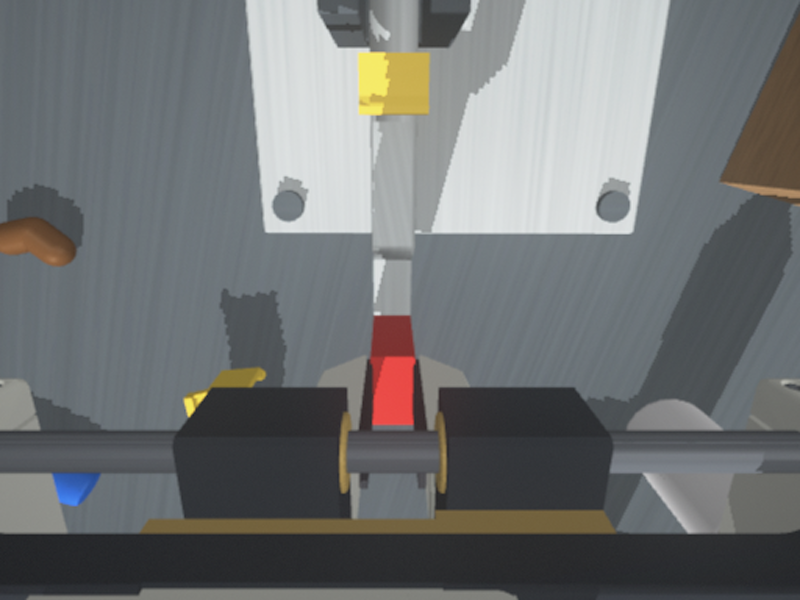

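```bash
python3 - <<'E'
from h import *
from bench import ctrl
ctrl.line_to(rod(42,0,69.0),10); ctrl.hold(.1); st("a")
E
```

```text
a t16.6 s=42.2 l=-0.3 z=68.79 | Fs=-0.1 Fl=0.2 Fz=-0.2 | Mu=-0.17 Mv=0.03
```

```bash
python3 - <<'E'
from h import *
from bench import ctrl
for s in range(45,82,3):
    r=ctrl.line_to(rod(s,0,69.0),10,threshold=9); st((s,r))
    F=np.array(ctrl.current_wrist_force())
    if r or -F@U>11 or F[2]>8: break
E
```

```text
(45, False) t17.1 s=45.2 l=-0.1 z=68.91 | Fs=0.4 Fl=0.0 Fz=-0.9 | Mu=-0.16 Mv=0.04
(48, False) t17.6 s=48.2 l=-0.0 z=68.96 | Fs=0.3 Fl=0.3 Fz=-1.2 | Mu=-0.12 Mv=0.02
(51, False) t18.2 s=51.2 l=-0.0 z=68.97 | Fs=0.5 Fl=0.7 Fz=-1.6 | Mu=-0.15 Mv=0.01
(54, False) t18.7 s=54.2 l=-0.0 z=68.97 | Fs=-0.0 Fl=0.1 Fz=-1.7 | Mu=-0.13 Mv=-0.01
(57, False) t19.2 s=57.0 l=0.0 z=69.03 | Fs=-0.5 Fl=0.3 Fz=-1.0 | Mu=-0.12 Mv=-0.16
(60, False) t19.7 s=58.7 l=0.3 z=69.30 | Fs=-5.0 Fl=-0.4 Fz=2.4 | Mu=-0.06 Mv=-1.22
(63, False) t20.2 s=61.4 l=0.4 z=69.39 | Fs=-5.6 Fl=0.5 Fz=2.1 | Mu=-0.10 Mv=-1.31
(66, False) t20.7 s=64.4 l=0.4 z=69.35 | Fs=-5.7 Fl=-0.1 Fz=1.9 | Mu=-0.10 Mv=-1.31
(69, False) t21.3 s=67.3 l=0.4 z=69.34 | Fs=-5.6 Fl=0.5 Fz=2.1 | Mu=-0.16 Mv=-1.33
(72, False) t21.8 s=70.5 l=0.3 z=69.29 | Fs=-5.0 Fl=-0.1 Fz=1.7 | Mu=-0.14 Mv=-1.27
(75, False) t22.3 s=74.5 l=0.2 z=69.13 | Fs=-5.0 Fl=0.3 Fz=1.5 | Mu=-0.17 Mv=-1.15
(78, False) t22.8 s=78.4 l=-0.0 z=68.94 | Fs=-3.0 Fl=0.8 Fz=1.8 | Mu=-0.17 Mv=-0.82
(81, False) t23.3 s=81.5 l=-0.1 z=68.94 | Fs=-2.2 Fl=0.2 Fz=0.9 | Mu=-0.14 Mv=-0.65
```

```bash
python3 - <<'E'
from h import *
from bench import ctrl
d,_=snap("w6"); st()
for n in ("w5","w6"):
    im=np.load(f"pics/{n}.npz")["color"]
    for c in blobs(im,(18,100,60),(36,255,255),100):
        b=cv2.boundingRect(c)
        if b[1]<150: print(n,b)
    cv2.imwrite(f"pics/{n}c.png",im[0:200,180:320])
a=np.hstack([cv2.resize(cv2.imread(f"pics/{n}c.png"),None,fx=2.8,fy=2.8,interpolation=cv2.INTER_CUBIC) for n in("w5","w6")]); cv2.imwrite("pics/cmp.png",a)
E
```

```text
t23.4 s=81.5 l=-0.1 z=68.92 | Fs=-2.3 Fl=-0.2 Fz=0.6 | Mu=-0.15 Mv=-0.55
w5 (230, 33, 45, 41)
w6 (229, 88, 46, 37)
```

View pics/cmp.png

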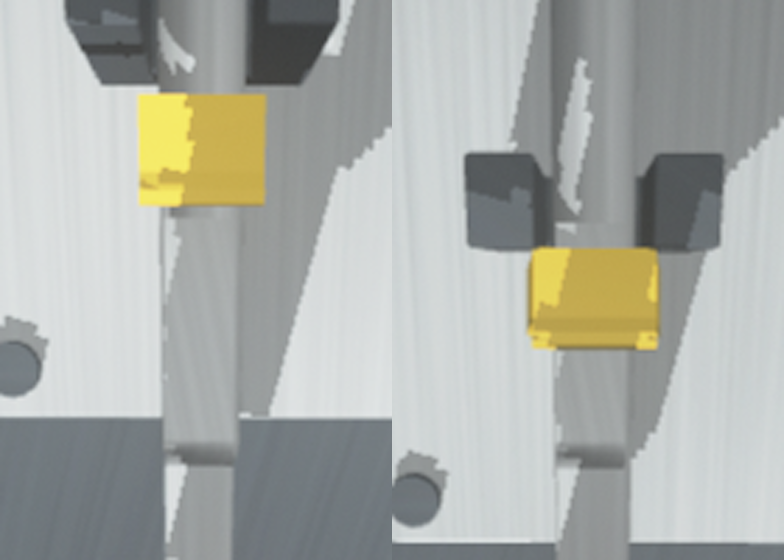

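```bash
python3 - <<'E'
from h import *
from bench import ctrl
for s in range(84,140,3):
    r=ctrl.line_to(rod(s,0,69.0),10,threshold=6); st((s,r))
    F=np.array(ctrl.current_wrist_force())
    if -F@U>10.5 or F[2]>8: break
    p=np.array(ctrl.current_ee_pos())-P0
    if s-p@U>3: break
E
```

```text
(84, False) t24.0 s=84.3 l=-0.1 z=68.94 | Fs=-2.5 Fl=-0.1 Fz=0.2 | Mu=-0.13 Mv=-0.60
(87, False) t24.5 s=87.4 l=-0.1 z=68.95 | Fs=-2.2 Fl=0.4 Fz=-0.4 | Mu=-0.16 Mv=-0.58
(90, False) t25.0 s=90.2 l=0.0 z=68.99 | Fs=-2.7 Fl=-0.4 Fz=0.1 | Mu=-0.14 Mv=-0.59
(93, False) t25.5 s=93.4 l=-0.0 z=68.95 | Fs=-2.0 Fl=0.3 Fz=0.1 | Mu=-0.12 Mv=-0.49
(96, False) t26.0 s=96.4 l=-0.1 z=68.95 | Fs=-1.1 Fl=-0.0 Fz=-0.6 | Mu=-0.12 Mv=-0.38
(99, False) t26.5 s=99.5 l=-0.1 z=68.94 | Fs=-0.7 Fl=-0.4 Fz=-1.1 | Mu=-0.13 Mv=-0.24
(102, False) t27.1 s=102.5 l=-0.0 z=68.95 | Fs=-0.0 Fl=-0.1 Fz=-0.9 | Mu=-0.17 Mv=-0.09
(105, False) t27.6 s=105.3 l=-0.0 z=68.97 | Fs=-0.1 Fl=-0.1 Fz=-1.4 | Mu=-0.12 Mv=-0.02
(108, False) t28.1 s=108.2 l=-0.0 z=68.99 | Fs=-0.3 Fl=-0.6 Fz=-1.4 | Mu=-0.10 Mv=-0.01
(111, False) t28.6 s=111.2 l=-0.1 z=69.00 | Fs=0.4 Fl=-0.5 Fz=-0.6 | Mu=0.02 Mv=0.04
(114, False) t29.1 s=114.1 l=-0.0 z=69.00 | Fs=-0.4 Fl=-0.8 Fz=-0.5 | Mu=0.07 Mv=0.02
(117, False) t29.6 s=117.2 l=-0.0 z=68.98 | Fs=0.1 Fl=-0.8 Fz=0.2 | Mu=0.07 Mv=0.02
(120, False) t30.2 s=120.2 l=-0.0 z=68.98 | Fs=-0.1 Fl=-1.0 Fz=0.1 | Mu=0.08 Mv=0.02
(123, False) t30.7 s=123.2 l=-0.0 z=68.98 | Fs=0.5 Fl=-1.0 Fz=-0.3 | Mu=0.09 Mv=0.03
(126, False) t31.2 s=126.2 l=0.0 z=68.97 | Fs=-0.0 Fl=-0.5 Fz=0.6 | Mu=0.09 Mv=-0.01
(129, False) t31.7 s=129.0 l=0.0 z=69.00 | Fs=-0.7 Fl=-0.6 Fz=0.9 | Mu=0.11 Mv=-0.22
(132, False) t32.2 s=132.3 l=-0.0 z=68.99 | Fs=-0.6 Fl=-0.7 Fz=0.8 | Mu=0.14 Mv=-0.13
(135, False) t32.7 s=133.4 l=0.1 z=69.07 | Fs=-5.1 Fl=-0.7 Fz=2.5 | Mu=0.14 Mv=-1.22
(138, True) t33.1 s=132.9 l=-0.3 z=68.86 | Fs=-1.1 Fl=-0.5 Fz=3.0 | Mu=-0.03 Mv=-0.30
```

```bash
python3 - <<'E'
from h import *
from bench import ctrl,vision
d,_=snap("w7"); st()
s=vision.read_camera("scene")["color"]
a=cv2.resize(d["color"][30:220,170:330],(480,570),interpolation=cv2.INTER_CUBIC)
cv2.imwrite("pics/v7.png",a); cv2.imwrite("pics/s7.png",s)
E
```

```text
t33.2 s=132.9 l=-0.3 z=68.86 | Fs=-1.3 Fl=0.1 Fz=3.3 | Mu=-0.05 Mv=-0.24
```

View pics/v7.png

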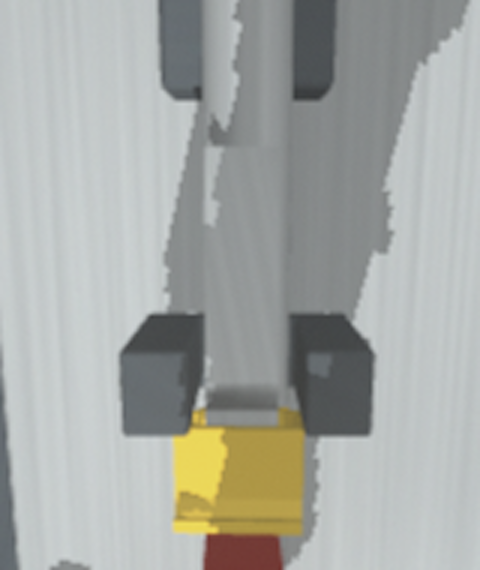

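```bash
python3 - <<'E'
from h import *
from bench import ctrl
r=ctrl.line_to(rod(137,0,69),8,threshold=7); st(("push",r))
ctrl.line_to(rod(131.5,0,69.2),10); st("back")
for z in (71,75,85): r=ctrl.line_to(rod(131.5,0,z),15,threshold=7); st((z,r))
if not r:
    ctrl.line_to(rod(131,0,150),60); st("up"); d,_=snap("w8")
    cv2.imwrite("pics/v8.png",cv2.resize(d["color"][30:260,150:350],(500,575),interpolation=cv2.INTER_CUBIC))
E
```

```text
('push', True) t33.8 s=132.7 l=-0.4 z=68.85 | Fs=-0.8 Fl=0.1 Fz=3.7 | Mu=-0.06 Mv=-0.10
back t34.1 s=132.0 l=-0.4 z=68.92 | Fs=0.8 Fl=-0.1 Fz=1.2 | Mu=0.08 Mv=0.20
(71, False) t34.5 s=131.3 l=-0.2 z=70.76 | Fs=-0.2 Fl=0.5 Fz=-1.3 | Mu=-0.09 Mv=-0.01
(75, False) t34.9 s=131.5 l=-0.0 z=74.99 | Fs=0.1 Fl=0.1 Fz=-2.4 | Mu=-0.12 Mv=-0.06
(85, False) t35.8 s=131.5 l=-0.1 z=84.91 | Fs=-0.6 Fl=0.2 Fz=-2.1 | Mu=-0.12 Mv=-0.06
up t37.1 s=131.0 l=-0.4 z=149.50 | Fs=-0.3 Fl=-0.4 Fz=-2.2 | Mu=-0.12 Mv=-0.05
```

View pics/v8.png

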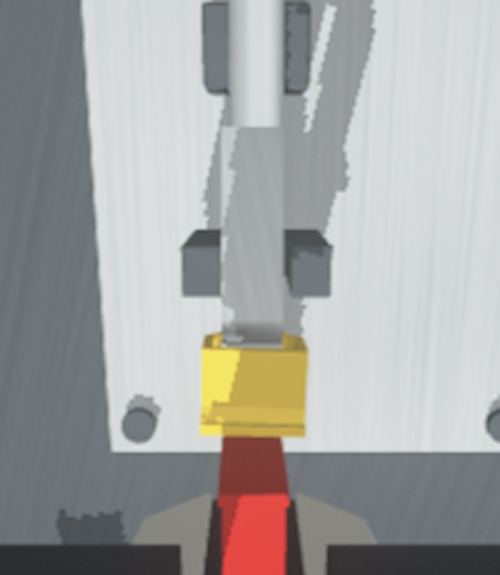

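The clip came up with the wedge and sits in the notch behind the crest, its lip at the handle (253,435). I'll carry both to the tray.

```bash
python3 - <<'E'
from h import *
from bench import ctrl
R=Rz(90)
p=np.array(ctrl.current_ee_pos()); p[2]=190; ctrl.line_to(p,100)
ctrl.line_to(np.array([488,-412,190.]),180,ori=R); st("over")
ctrl.line_to(np.array([488,-412,50.]),90); d,_=snap("w9")
r=ctrl.line_to(np.array([488,-412,15.]),8,threshold=1.5); st(("touch",r))
E
```

```text
over t40.9 s=-375.2 l=-187.4 z=190.10 | Fs=0.4 Fl=0.5 Fz=-2.1 | Mu=-0.09 Mv=-0.06
('touch', True) t45.8 s=-375.7 l=-187.7 z=21.99 | Fs=-1.0 Fl=1.1 Fz=2.6 | Mu=-0.22 Mv=-0.22
```

```bash
python3 - <<'E'
from h import *
from bench import ctrl
ctrl.grab(10); ctrl.hold(.2); st("soft"); print(ctrl.current_opening())
q=np.array(ctrl.current_ee_pos()); q[2]=17.5
r=ctrl.line_to(q,6,threshold=3.5); st(("low",r))
d,_=snap("w10"); cv2.imwrite("pics/v10.png",cv2.resize(d["color"],(640,480)))
E
```

```text
soft t46.2 s=-375.1 l=-188.2 z=21.47 | Fs=-1.4 Fl=0.3 Fz=4.6 | Mu=-0.39 Mv=-0.35
15.882822529371946
('low', True) t46.8 s=-376.3 l=-188.6 z=18.79 | Fs=-0.4 Fl=-0.3 Fz=4.0 | Mu=0.01 Mv=-0.06
```

View pics/v10.png

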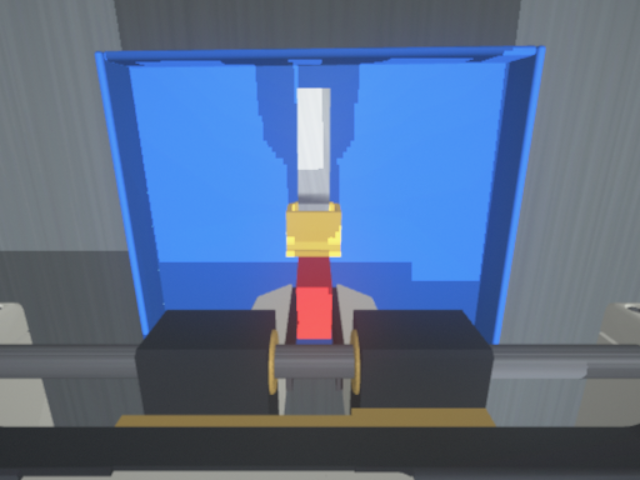

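The wedge and clip are on the tray floor, clip at (313,230), clear of the walls. Letting go.

```bash
python3 - <<'E'
from h import *
from bench import ctrl,vision
ctrl.let_go(); ctrl.hold(.2); st("open")
q=np.array(ctrl.current_ee_pos()); q[2]=150; ctrl.line_to(q,100); 
q[1]-=0; ctrl.line_to(q+np.array([0,-60,40]),120); ctrl.hold(.3); st("away")
d,_=snap("w11"); cv2.imwrite("pics/v11.png",cv2.resize(d["color"],(640,480)))
T=vision.read_camera("top"); np.savez("pics/top1.npz",**T); T0=np.load("pics/top0.npz")["color"]
df=cv2.absdiff(T["color"],T0).max(2)
for nm,(x,y) in dict(oil=(242,115),mug=(288,135),washer=(250,155)).items(): print(nm,df[y-12:y+12,x-12:x+12].mean())
print(ctrl.current_time())
E
```

```text
open t48.4 s=-377.0 l=-187.9 z=19.18 | Fs=0.2 Fl=-0.0 Fz=-0.3 | Mu=-0.08 Mv=-0.07
away t51.0 s=-434.4 l=-203.8 z=189.86 | Fs=-0.3 Fl=0.1 Fz=-0.3 | Mu=-0.07 Mv=-0.05
oil 1.7482638888888888
mug 2.3159722222222223
washer 2.1006944444444446
51.0833
```

View pics/v11.png

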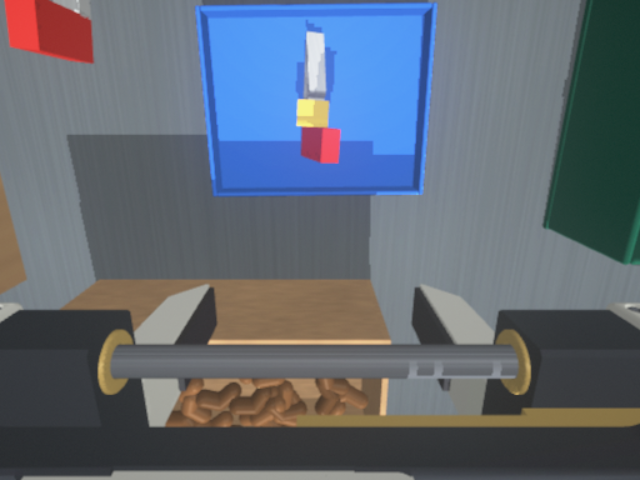

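```bash
python3 -c "
from bench import ctrl
print(ctrl.hand_in(), ctrl.current_time())"
```

```text
the job is handed in; nothing more can be done
the job is handed in; nothing more can be done
```

The clip is off the rod and lies in the blue tray, seated in the wedge's notch with its lip at the handle. I handed the job in at about 51 s of the 72 s allowed; no verdict was reported.

- **Wedge used:** I took the smaller of the two red-handled wedges. Its size matched (nose about 94 mm ahead of the handle), but its nose pointed towards the robot, not to the left as described.
- **Clip removal:** I laid the blade on the rod and slid it under the clip, which bore on the collar and rode up into the notch. The handle then met the lip at the same spot on repeated gentle pushes.
- **Forces:** The sideways push read at most 5.7 N between moves. The downward load on the rod reached about 7 N early on, from pressing a little too low, and I then raised the wedge. I stopped pushes at force changes of 4 to 9 N, so short peaks between readings were not recorded.
- **Last checks:**
  - The final wrist picture shows wedge and clip together in the tray, clear of the walls. The wedge is tilted slightly because the clip's legs stick out a few millimetres under the blade.
  - The top camera shows no change around the bottle, mug or washer.
  - The gripper was clear, with the wrist force back near zero.
- **Check that did not confirm anything:** After lifting, the wrist force did not clearly show the clip's 0.6 N. That the clip came along rests on the pictures alone.

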